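# Load a castor plate socket-down into the spring-catch jig

### The job

Take the metal castor plate out of the slanting slot of the wooden rack and load it into the pocket of the wooden jig with its round socket downward and its smooth back upward: feel for the tall end wall, toe the plate's end into the groove at its foot, tip the plate over and press it down. It must lie flat and fully home on the pocket's ledges, snapped in under the spring catch, and be let go. Leave the block, the spool and the pliers alone.

Things in the scene. Friction and masses are not known exactly. Their poses are not given: they have to be found in the camera images.
- castor_plate: Loose aluminium plate, 70 mm wide (own x), 120 mm long (own y), 8 mm thick (own z), about 0.15 kg. A round socket (30 mm diameter, 18 mm high) stands out from the middle of its +z face; the -z face (back) is smooth. Origin: centre of the 8 mm plate. At the start it stands on its -y end in the rack, leaning 30 degrees from vertical, socket on the upward side, own +y up the slope.
- plate_top_edge (a point): Middle of the plate's +y end face (60 mm along own y from its centre): the uppermost end at the start. Between the socket and this end lie 45 mm of bare plate, free on both faces at the start, to grip by the 8 mm thickness. With its other end in the toe groove against the wall, leaning 40 to 45 degrees toward the jig's -y and let go, the plate tips down by itself onto the catch's slope.
- rack: Fixed wooden rack, foot 110 x 130 x 14 mm, origin on the table. Its slot (10 mm thick, 74 mm wide) slants 30 degrees from vertical, the top leaning to the rack's +y. The front board (socket side, rack -y) reaches 34 mm, the back board 74 mm up the slope from the slot's floor: the plate must be drawn out along the slope. Highest point about 100 mm above the table.
- rack_slot (a point): Middle of the slot's floor, on which the plate's lower end stands; 34 mm above the table.
- jig: Fixed base board of the wooden jig, 124 x 240 x 8 mm, origin on the table, long way own y. On it a wooden carriage is clamped, shifted anywhere from 20 mm toward -y to 20 mm toward +y; the shift is NOT reported: feel for its tall end wall. Its pocket is 74 mm wide, centred on own x = 0, between side walls 40 mm high (all heights above the table).
- jig_seat (a point): Where the plate's centre lies when home if the carriage is not shifted (36 mm above the table). Axes as the jig. The carriage's pocket as y from here, plus the shift: end wall (60 mm high) at +61.5 mm; toe groove, floor 26 mm high, +43.5 to +61.5; two ledges 14 mm wide, tops 32 mm high, 46 mm apart (room for the socket), -75 to +43.5; two flat-topped stops (46 mm high) from -62.5 outward.
- catch (a joint): Spring catch on the carriage's -y end, metres pushed back: 0 = out, 0.009 = fully back; 5 N at 0, plus 0.6 N per mm. Steel tongue 28 mm wide: lower front edge 41.6 mm above the table at y = -56 mm from jig_seat plus the shift, sloping back 25 degrees from vertical up to 58 mm. Pressing the plate's end down this slope with about 10 N pushes it back until it snaps out over the plate.
- pine_block: Bystander: pale wooden block, 50 x 110 x 22 mm, lying on the table; origin under its middle.
- spool_jute: Bystander: wooden spool of twine, 48 mm diameter, 50 mm high, standing; origin under its middle.
- pliers_red: Bystander: pliers with red grips, 57 x 170 x 14 mm, lying; origin under the middle.
There are look-alikes about, which are no part of the job. Leave any yellow look-alike of the castor_plate alone.

How it is judged:
On the way:
1. the plate is lifted clear of the rack (distance between castor_plate and rack_slot above 0.12 m), for 0.1 s.
At the end, for the whole second after the job is handed in: Plate at rest in the jig's pocket, socket down (+z axis within 3.5 degrees of straight down), centre within 5 mm across, 28 mm lengthwise and 2.5 mm in height of jig_seat, lengthwise within 0.08 rad of the jig, the spring catch back out over it (below 1.5 mm) (x of castor_plate in the frame of jig_seat between -0.005 and 0.005 m and y of castor_plate in the frame of jig_seat between -0.028 and 0.028 m and z of castor_plate in the frame of jig_seat between -0.0025 and 0.0025 m and angle between castor_plate's own z axis and vertical above 3.08 rad and angle between the y axis of castor_plate and the y axis of jig, either way round below 0.08 rad and value of joint catch below 0.0015 m and linear speed of castor_plate below 0.01 m/s); the robot touches nothing.
It fails at once if the wooden block is disturbed (moved over 30 mm) (distance of pine_block from where it was at the start of the episode above 0.03 m).
It fails at once if the spool is disturbed (moved over 30 mm) (distance of spool_jute from where it was at the start of the episode above 0.03 m).
It fails at once if the pliers are disturbed (moved over 30 mm) (distance of pliers_red from where it was at the start of the episode above 0.03 m).
It also fails if it takes over 48 s, if anything falls off the work surface, if the arm or the gripper's body presses on something with over 40 N, if the wrist force passes 120 N, or if a joint passes its speed limit or range.

### The arm

A 6-joint arm with a two-finger parallel gripper is mounted at the origin on a cart in front of the work surface, level with it; the furniture and walls round the work are solid. World frame = base frame: x ahead of the robot, y to its left, z up, the work surface at z = 0. Lengths are in m, angles in rad, forces in N, time in s.
With the tool pointing down it reaches from about 0.15 to 0.775 m from the base axis. Payload 6.1 kg.
Tool frame: the origin (TCP) lies on the mounting face of the last link; the fingertips stand 173 mm ahead of it and the grasp point (between the pads) lies 155 mm ahead of it; z points along the fingers, y is the line along which they close (so a half turn about z gives the same grasp; the last joint's range is limited). The gripper opens to 85 mm and grips with 20 to 120 N. Pads are 22 mm wide; open, the fingers measure 114 mm over their backs; the gripper's body (76 mm by 85 mm) begins 54 mm behind the grasp point. The pads swing forward as they close: fully open they stand 13 mm farther back than shut.
Start: joints at [-1.316, 0.126, -0.04, 1.405, 0, 1.571], TCP at [0.132, -0.508, 0.405] pointing down, gripper open.
Joint ranges: [-2.72, 2.72], [-0.95, 1.95], [-1.27, 1.35], [-1.78, 2.02], [-1.46, 1.47], [-3.14, 3.14]. Speed limits (rad/s): [2.39, 2.39, 3.01, 3.14, 3.14, 3.14].

### API

Orientations are given as [roll, pitch, yaw] about the fixed x, y, z axes, in that order (R = Rz(yaw) Ry(pitch) Rx(roll)).
In Python, from cell import manip, optics, models gives the robot as it stands. The module is installed in compiled form; this text tells all that it offers.
- The arm moves only by the shell command python3 -m pendant 'ROWS' [FORCE]. ROWS is a JSON object of lists of equal length, an entry for each row: "rot": the turn, a rotation vector about the world's x, y, z in rad, a list of three; "offset": the shift along the world's x, y, z in cm, a list of three; "gripper": the finger opening in cm, from 0 to 8.54. A call has 1 to 10 rows; each row shifts and turns the commanded pose from where the row before left it; what a row does not reach is not made up. A row lasts 1/12 s, in which the tool goes at most 41.7 mm and 7.16 degrees, less where a joint would pass 70% of its speed; a pose out of reach is approached as far as the arm can. A call is refused whole if a number of a shift passes 4.17 or a number of a turn 0.125, either way. A call with a gripper value outside its range is refused whole. The fingers move at their own pace and stop on an object; FORCE is the grip in N (left out, the last holds). Time passes only in rows, so rows that do not move let the fingers close. It gives the time, the measured TCP pose, the force, the opening and the grip force at its end, in the units of the state.
- manip.observe(): the state, without advancing time (a new reading comes with each control period).
- optics.read_camera(name): name is "scene" or "side" or "wrist"; returns a dict with "image" (420x560x3 uint8, red, green, blue), "intrinsics" (3x3 intrinsics, pixels), "R" (3x3) and "t" (3): a world point X has camera coordinates R X + t. Camera axes: x right, y down, z forward; pixel columns grow to the right and rows downward; lengths in m; the calibration is good to about 2 mm. A picture is of the moment at which its call begins. There is no depth.
- manip.hand_in(): hands the job in; it is judged then, once.
Trained networks look in a picture, given as the dict that the camera call returned (one of the last four; its "shot" number tells which), for a name from the list of things; names that differ only in an ending like _2 or _b are one class to them, and where a whole thing is asked for, a point or a joint stands for the part that bears it (a point fixed in the world has none). Each returns a list of dicts, best first, with "score" (0 to 1); they miss things now and then, are a little off and sometimes report something else, mostly with a low value. They report only what shows in the picture. A call takes as long as a camera call. They do not tell look-alikes from the thing itself.
- models.outline_of(picture, thing): "mask" (420x560 bool, what is visible of it) and "centre" ([column, row] in pixels, amid what is visible of it).
- models.mark_of(picture, thing): "centre" ([column, row] in pixels: a listed point, or the origin of a listed thing).
The state is a dict: "time": time; "joints": joint angles; "joint_vel": joint speeds; "tau": joint torques, N m; "eef_pos": TCP position; "eef_rot": TCP orientation; "force": force on the tool from outside, world axes, zero at the start; "ft_torque": the same for the moment, N m; "gripper_width": finger opening in m; "gripper_force": force on a finger pad.
Only numpy, scipy, OpenCV 4.12 (cv2) and the standard library are available. Lean on these libraries where they do the work, as an engineer would, in place of code of your own. Each camera call takes 0.05 s, during which the arm holds its last target. There are 200 camera calls.

## Working session

There is one attempt and no reset: what is moved stays moved. The work goes in short steps, Python scripts to look and compute and a shell command to move; the robot and the scene stay as the last step left them, time stands still between calls to the robot, and variables do not carry over. Pictures are saved under pics/ and viewed, at most 10 in all, crops included, and the job is handed in when it is done.

```bash
mkdir -p pics
cat > h.py <<'E'
import numpy as np, cv2, json
from cell import manip, optics, models
def ray(p,uv):
    K,R,t=map(np.array,(p["intrinsics"],p["R"],p["t"]))
    d=R.T@np.linalg.inv(K)@np.array([uv[0],uv[1],1.]); return -R.T@t, d/np.linalg.norm(d)
def onz(p,uv,z):
    c,d=ray(p,uv); return c+d*(z-c[2])/d[2]
def proj(p,X):
    K,R,t=map(np.array,(p["intrinsics"],p["R"],p["t"]))
    q=(R@np.atleast_2d(X).T).T+t; q=q@K.T; return q[:,:2]/q[:,2:]
def tri(obs):
    A=np.zeros((3,3));b=np.zeros(3)
    for p,uv in obs:
        c,d=ray(p,uv);M=np.eye(3)-np.outer(d,d);A+=M;b+=M@c
    return np.linalg.solve(A,b)
def save(p,n): cv2.imwrite(f"pics/{n}.png",p["image"][:,:,::-1])
E
cat > a.py <<'E'
from h import *
np.set_printoptions(precision=4,suppress=True)
s=manip.observe(); print({k:s[k] for k in("time","eef_pos","eef_rot","gripper_width","force")})
P={n:optics.read_camera(n) for n in("scene","side","wrist")}
for n in P: save(P[n],n+"0")
im=[cv2.imread(f"pics/{n}0.png") for n in P]
for th in("castor_plate","plate_top_edge","rack","rack_slot","jig","jig_seat","pine_block","spool_jute","pliers_red"):
    for n in P:
        r=models.mark_of(P[n],th)
        print(th,n,[(np.round(x["centre"],1).tolist(),round(x["score"],2),onz(P[n],x["centre"],{"rack_slot":.034,"jig_seat":.036}.get(th,0)).round(3).tolist()) for x in r[:3]])
for n in P: c,d=ray(P[n],(280,210)); print(n,c,d)
E
python3 a.py
```

```text
{'time': 0.0, 'eef_pos': array([ 0.1323, -0.5079,  0.4039]), 'eef_rot': array([-3.14  , -0.    ,  0.2548]), 'gripper_width': 0.08523896842119415, 'force': array([-0.0613, -0.2745, -0.1061])}
castor_plate scene [([326.0, 247.1], 0.96, [0.511, -0.302, 0.0]), ([233.1, 291.5], 0.68, [0.349, -0.13, 0.0])]
castor_plate side [([203.5, 215.1], 0.8, [0.337, -0.112, 0.0]), ([256.2, 278.4], 0.68, [0.472, -0.332, 0.0]), ([248.2, 239.4], 0.59, [0.452, -0.21, 0.0])]
castor_plate wrist []
plate_top_edge scene [([223.0, 272.2], 0.8, [0.384, -0.092, 0.0]), ([317.6, 241.1], 0.78, [0.521, -0.279, 0.0])]
plate_top_edge side [([250.7, 211.8], 0.96, [0.456, -0.105, 0.0]), ([221.3, 205.9], 0.61, [0.379, -0.075, 0.0])]
plate_top_edge wrist []
rack scene [([325.4, 265.5], 0.98, [0.466, -0.311, 0.0])]
rack side [([254.4, 274.7], 0.56, [0.468, -0.321, 0.0])]
rack wrist []
rack_slot scene [([341.5, 259.5], 0.81, [0.477, -0.342, 0.034])]
rack_slot side [([255.6, 267.3], 0.85, [0.472, -0.333, 0.034])]
rack_slot wrist []
jig scene [([219.0, 213.4], 0.74, [0.524, -0.028, 0.0])]
jig side [([274.7, 192.5], 0.61, [0.5
[... 177 characters left out ...]
3, [0.519, -0.03, 0.036])]
jig_seat wrist []
pine_block scene [([301.6, 176.1], 0.77, [0.688, -0.194, 0.0]), ([237.7, 149.1], 0.71, [0.724, -0.004, 0.0])]
pine_block side [([347.3, 228.9], 0.65, [0.69, -0.185, 0.0])]
pine_block wrist []
spool_jute scene [([338.5, 194.4], 0.57, [0.661, -0.298, 0.0])]
spool_jute side [([340.9, 266.6], 0.7, [0.654, -0.308, 0.0])]
spool_jute wrist []
pliers_red scene [([236.9, 146.7], 0.72, [0.731, 0.001, 0.0])]
pliers_red side [([347.9, 187.5], 0.57, [0.725, -0.01, 0.0])]
pliers_red wrist []
scene [ 0.1347 -0.3189  0.8398] [ 0.4594  0.1558 -0.8745]
side [ 0.5031 -0.88    0.6   ] [ 0.029   0.7918 -0.6102]
wrist [ 0.1964 -0.4907  0.372 ] [-0.2625 -0.0754 -0.962 ]
```

View pics/scene0.png

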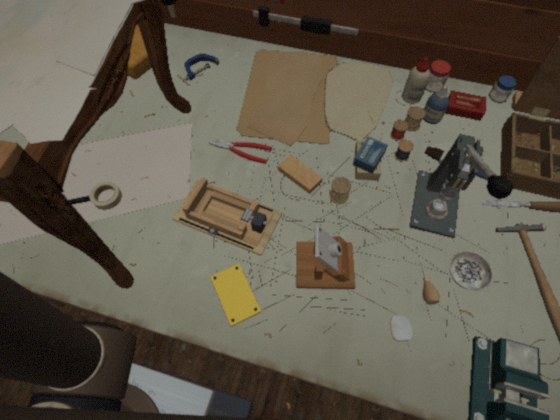

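View pics/side0.png

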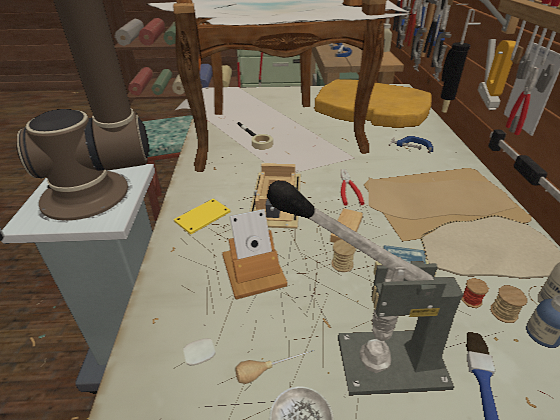

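The scene view shows the rack at about (325,265), with the silver plate leaning toward the jig. The jig sits at about (225,215), with its tall end at upper left (195,195) and the dark catch at (258,218). The yellow look-alike is at (235,295). The side view agrees: plate at (252,235), jig at (275,190). Next I'll fit the poses against the outlines.

```bash
cat > b.py <<'E'
from h import *
from scipy.optimize import minimize
np.set_printoptions(precision=4,suppress=True)
P={n:optics.read_camera(n) for n in("scene","side")}
import pickle
M={}
for th in("rack","castor_plate","jig","catch"):
    for n in P:
        r=models.outline_of(P[n],th); M[th,n]=[(x["mask"],x["centre"],x["score"]) for x in r[:3]]
        print(th,n,[(np.round(x["centre"]).tolist(),round(x["score"],2),int(x["mask"].sum())) for x in r[:3]])
pickle.dump((P,M),open("m.pkl","wb"))
E
python3 b.py
python3 - <<'E'
import cv2,numpy as np
a=cv2.imread('pics/scene0.png')[170:300,160:370]; b=cv2.imread('pics/side0.png')[150:310,210:320]
a=cv2.resize(a,None,fx=2.3,fy=2.3,interpolation=cv2.INTER_CUBIC)
b=cv2.resize(b,None,fx=2.8,fy=2.8,interpolation=cv2.INTER_CUBIC)
c=np.zeros((max(a.shape[0],b.shape[0]),a.shape[1]+b.shape[1],3),np.uint8);c[:a.shape[0],:a.shape[1]]=a;c[:b.shape[0],a.shape[1]:]=b
print(c.shape);cv2.imwrite('pics/crop1.png',c)
E
```

```text
rack scene [([321.0, 270.0], 0.87, 2194)]
rack side [([258.0, 272.0], 0.97, 2404)]
castor_plate scene [([233.0, 295.0], 0.96, 1805), ([323.0, 245.0], 0.83, 810)]
castor_plate side [([201.0, 218.0], 0.97, 1010), ([251.0, 233.0], 0.95, 1548)]
jig scene [([228.0, 219.0], 0.69, 4484)]
jig side [([269.0, 189.0], 0.77, 1567)]
catch scene [([229.0, 214.0], 0.69, 4462), ([246.0, 213.0], 0.58, 135)]
catch side []
(448, 791, 3)
```

View pics/crop1.png

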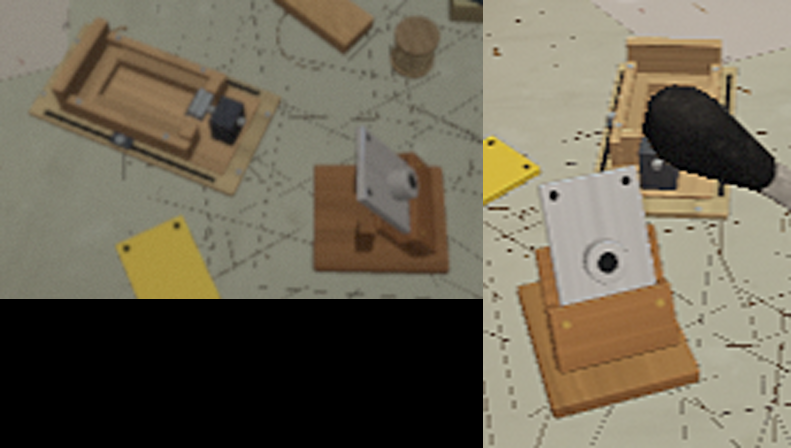

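```bash
cat > c.py <<'E'
from h import *
import pickle
from scipy.optimize import minimize
np.set_printoptions(precision=4,suppress=True)
P,M=pickle.load(open("m.pkl","rb"))
S=4
def rend(p,hulls):
    m=np.zeros((420*S//1,560*S),np.uint8)
    for h in hulls:
        q=proj(p,h); q=((q+.5)*S-.5).round().astype(np.int32)
        cv2.fillConvexPoly(m,cv2.convexHull(q),1)
    return m
up=lambda m: cv2.resize(m.astype(np.uint8),None,fx=S,fy=S,interpolation=cv2.INTER_LINEAR)
def box(x0,x1,y0,y1,z0,z1): return np.array([(x,y,z) for x in(x0,x1) for y in(y0,y1) for z in(z0,z1)])
def place(L,x,y,a): c,s=np.cos(a),np.sin(a); return L@np.array([[c,-s,0],[s,c,0],[0,0,1]]).T+[x,y,0]
u=np.array([0,.5,.8660]);n=np.array([0,-.8660,.5])
def sl(x,u0,u1,n0,n1,ys,z0=.034): return np.array([(sx,ys,z0)+a*u+b*n for sx in(-x,x) for a in(u0,u1) for b in(n0,n1)])
def rack(v,ys):
    return [place(L,*v) for L in(box(-.055,.055,-.065,.065,0,.014),sl(.043,0,.034,.005,.015,ys),sl(.043,0,.074,-.005,-.015,ys))],[place(sl(.035,0,.12,-.004,.004,ys),*v)]
T={}
for n_ in P:
    pm=M["castor_plate",n_][1][0]; T[n_]=(up(M["rack",n_][0][0]),up(pm))
def iou(a,b): return (a&b).sum()/(a|b).sum()
def costR(q,full=False):
    v,ys=q[:3],q[3]; c=[]
    for k in P:
        r,pl=rack(v,ys); R,PL=rend(P[k],r),rend(P[k],pl)
        c+= [1-iou(R|PL,T[k][0]|T[k][1]), 1-iou(PL if k=="side" else PL,T[k][1])*1.0]
    return c if full else sum(c)
best=None
for a in(-.15,0,.15,.3):
    r=minimize(costR,[.469,-.316,a,-.02],method="Nelder-Mead",options=dict(initial_simplex=[[.469,-.316,a,-.02],[.479,-.316,a,-.02],[.469,-.306,a,-.02],[.469,-.316,a+.1,-.02],[.469,-.316,a,-.01]],maxiter=120))
    if best is None or r.fun<best.fun: best=r
print("rack",best.x,best.fun,costR(best.x,True))
q=best.x; print("slot",place(np.array([[0,q[3],.034]]),*q[:3]),"plate centre",place(np.array([[0,q[3],.034]])+.06*u,*q[:3]),"top",place(np.array([[0,q[3],.034]])+.12*u,*q[:3]))
for k in P: print(k, "slot px",proj(P[k],place(np.array([[0,q[3],.034]]),*q[:3])))
J=up(M["jig","scene"][0][0])
def costJ(q):
    v,s=q[:3],q[3]
    H=[box(-.062,.062,-.12,.12,0,.008),box(-.045,.045,-.1+s,.0615+s,.008,.04),box(-.045,.045,.0615+s,.0715+s,.0,.06)]
    return 1-iou(rend(P["scene"],[place(h,*v) for h in H]),J)
best=None
for a in(-.2,0,.2,-.1):
    x0=np.array([.522,-.028,a,0]); r=minimize(costJ,x0,method="Nelder-Mead",options=dict(initial_simplex=[x0]+[x0+d for d in np.diag([.01,.01,.1,.01])],maxiter=150))
    print(r.x,r.fun)
    if best is None or r.fun<best.fun: best=r
v=best.x
img=[cv2.resize(P[k]["image"],None,fx=4,fy=4,interpolation=cv2.INTER_CUBIC)[:,:,::-1].copy() for k in P]
for im,k in zip(img,P):
    hs=[place(box(-.062,.062,-.12,.12,0,.008),*v[:3]),place(box(-.037,.037,v[3]-.0625,v[3]+.0615,.032,.04),*v[:3])]+rack(q[:3],q[3])[0]+rack(q[:3],q[3])[1]
    for h in hs: cv2.polylines(im,[cv2.convexHull(((proj(P[k],h)+.5)*4).astype(np.int32))],1,(0,0,255),1)
c=np.hstack([cv2.resize(img[0][660:1240,660:1460],(540,392)),cv2.resize(img[1][600:1240,860:1280],(257,392))]); cv2.imwrite("pics/fit.png",c)
E
python3 c.py
```

```text
rack [ 0.4673 -0.308   0.2773 -0.0327] 0.5234013741140814 [np.float64(0.036721953607931956), np.float64(0.16088747176830076), np.float64(0.04197975532509468), np.float64(0.283812193412754)]
slot [[ 0.4762 -0.3394  0.034 ]] plate centre [[ 0.468  -0.3106  0.086 ]] top [[ 0.4598 -0.2817  0.1379]]
scene slot px [[340.0899 259.335 ]]
side slot px [[257.5854 269.5591]]
[ 0.524  -0.0487 -0.123   0.0116] 0.03028079045366827
[ 0.5239 -0.0493 -0.1187  0.0074] 0.03189944209911899
[ 0.5239 -0.0492 -0.127   0.0173] 0.03238294462027469
[ 0.5237 -0.049  -0.1255  0.0109] 0.030046361127350374
```

View pics/fit.png

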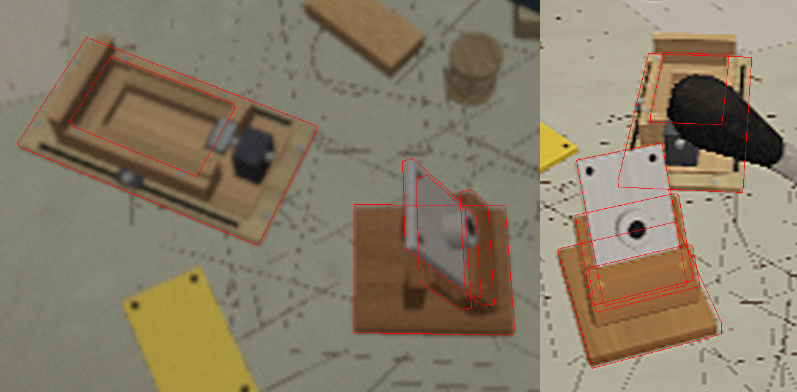

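The fits line up with the picture. Rack yaw is about 0.277 and jig yaw about -0.125. I'll move over the jig to measure its pocket with the wrist camera.

```bash
python3 -m pendant '{"rot":[[0,0,-0.02],[0,0,-0.02],[0,0,-0.02],[0,0,-0.02],[0,0,-0.02],[0,0,-0.02],[0,0,-0.02],[0,0,-0.02]],"offset":[[2.4,3,-0.5],[2.4,3,-0.5],[2.4,3,-0.5],[2.4,3,-0.5],[2.4,3,-0.5],[2.4,3,-0.5],[2.4,3,-0.5],[2.4,3,-0.5]],"gripper":[8.5,8.5,8.5,8.5,8.5,8.5,8.5,8.5]}'
python3 -m pendant '{"rot":[[0,0,-0.02],[0,0,-0.02],[0,0,-0.02],[0,0,-0.02],[0,0,-0.02],[0,0,-0.02],[0,0,-0.02],[0,0,-0.02],[0,0,0]],"offset":[[2.4,3,-0.5],[2.4,3,-0.5],[2.4,3,-0.5],[2.4,3,-0.5],[2.4,3,-0.5],[2.4,3,-0.5],[2.4,3,-0.5],[2.4,3,-0.5],[0,0,0]],"gripper":[8.5,8.5,8.5,8.5,8.5,8.5,8.5,8.5,8.5]}'
cat > w.py <<'E'
from h import *
import sys,pickle
p=optics.read_camera("wrist"); save(p,sys.argv[1]); pickle.dump(p,open(sys.argv[1]+".pkl","wb"))
s=manip.observe(); print(s["time"],s["eef_pos"],s["eef_rot"])
for th,z in(("jig_seat",.036),("jig",0),("rack_slot",.034)):
    r=models.mark_of(p,th); print(th,[(np.round(x["centre"],1).tolist(),round(x["score"],2),onz(p,x["centre"],z).round(4).tolist()) for x in r[:2]])
E
python3 w.py w1
```

```text
time: 2.67
eef_pos: [0.325, -0.2664, 0.3647]
eef_rot: [3.141, -0.001, 0.093]
force: [0.8, -0.8, -0.5]
gripper_width: 0.0852
gripper_force: 0.0
time: 3.42
eef_pos: [0.5191, -0.0277, 0.3233]
eef_rot: [-3.137, -0.0, -0.052]
force: [0.3, -0.5, -0.1]
gripper_width: 0.0851
gripper_force: 0.0
3.4667 [ 0.51757291 -0.02925239  0.32363208] [-3.13891546e+00  1.12232347e-03 -5.57897915e-02]
jig_seat [([282.4, 194.5], 0.61, [0.5273, -0.0307, 0.036])]
jig [([280.6, 189.6], 0.55, [0.5242, -0.0291, 0.0])]
rack_slot []
```

View pics/w1.png

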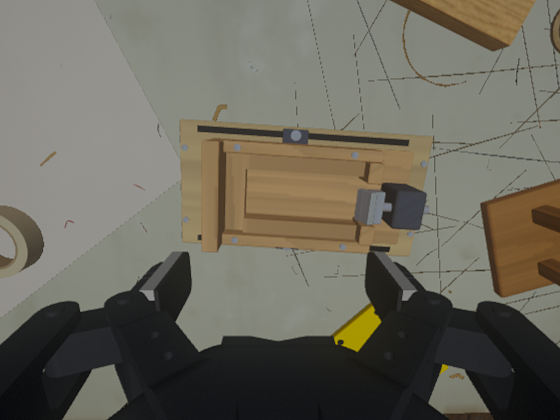

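The wrist view shows the board from about (181,120) to (434,136), the carriage end wall at cols 203–222 on the left, and the catch at (370,207). I'll zoom in to read edges.

Run:
```python
import cv2
a=cv2.imread('pics/w1.png')[112:264,172:438]
cv2.imwrite('pics/w1c.png',cv2.resize(a,None,fx=3,fy=3,interpolation=cv2.INTER_CUBIC))
```

```text
(no output)
```

View pics/w1c.png

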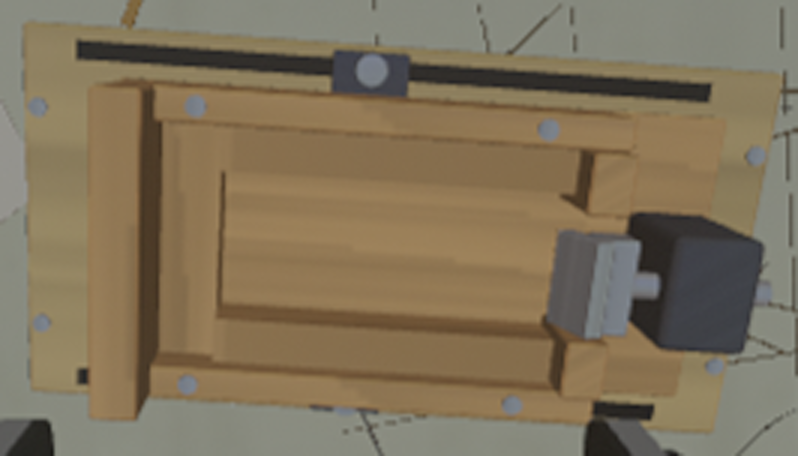

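```bash
cat > d.py <<'E'
from h import *
import pickle
np.set_printoptions(precision=4,suppress=True)
p=pickle.load(open("w1.pkl","rb"))
f=lambda c,z: onz(p,(c[0]/3+172-.33,c[1]/3+112-.33),z)[:2]
B=np.array([f(c,.008) for c in((24,22),(784,73),(713,432),(33,388))]); print(B,B.mean(0))
e=[B[0]-B[1],B[3]-B[2]]; print("lens",[np.linalg.norm(x) for x in e],[np.linalg.norm(B[0]-B[3]),np.linalg.norm(B[1]-B[2])],"yaws",[np.arctan2(-x[0],x[1]) for x in e])
for nm,pts,z in(("topwall inner",((157,118),(632,152)),.04),("lowwall inner",((157,355),(555,383)),.04),("endwall inner top",((142,84),(133,416)),.06),("endwall inner bottom",((160,122),(157,352)),.032),("groove/ledge edge",((222,172),(218,310)),.032),("stop",((590,152),(555,330)),.046)):
    a,b=f(pts[0],z),f(pts[1],z); print(nm,a,b,"ang",np.arctan2(*(b-a)))
a=-.125; ex=np.array([np.cos(a),np.sin(a)]);ey=np.array([-np.sin(a),np.cos(a)]);o=B.mean(0)
for nm,c,z in(("topwall",(157,118),.04),("topwall",(632,152),.04),("low",(157,355),.04),("low",(555,383),.04),("endtop",(142,84),.06),("endtop",(133,416),.06),("endbot",(160,122),.032),("endbot",(157,352),.032),("groove",(222,172),.032),("groove",(218,310),.032),("stop",(578,152),.046),("stop",(550,390),.046)):
    q=f(c,z)-o; print(nm,"jig-local x,y",q@ex,q@ey)
E
python3 d.py
```

```text
[[ 0.5973  0.061 ]
 [ 0.5699 -0.1744]
 [ 0.4487 -0.1604]
 [ 0.4768  0.0747]] [ 0.5232 -0.0498]
lens [np.float64(0.23698758775484044), np.float64(0.2367483268893713)] [np.float64(0.12125418328280446), np.float64(0.12207077642791954)] yaws [np.float64(-0.11569389621549055), np.float64(-0.11914450036092247)]
topwall inner [0.5683 0.0168] [ 0.5519 -0.117 ] ang -3.02016530348634
lowwall inner [0.4978 0.0238] [ 0.4828 -0.0966] ang -3.0171748969380516
endwall inner top [0.5784 0.016 ] [0.4868 0.0281] ang -1.439345737370545
endwall inner bottom [0.5665 0.0176] [0.496  0.0255] ang -1.4592046464181359
groove/ledge edge [0.5511 0.0007] [0.5087 0.0053] ang -1.4619898876505428
stop [ 0.5533 -0.1034] [ 0.5018 -0.0947] ang -1.403824069793208
topwall jig-local x,y 0.036432207058943206 0.07167840787559837
topwall jig-local x,y 0.036913934984327344 -0.06315872695925209
low jig-local x,y -0.03432053180203459 0.0698591725742755
low jig-local x,y -0.03424988113003313 -0.05148298483997125
endtop jig-local x,y 0.0465673217517389 0.07217640042571295
endtop jig-local x,y -0.04576198452834247 0.07277198713319215
endbot jig-local x,y 0.034623232976866 0.07220403575380656
endbot jig-local x,y -0.036306385244250686 0.07125293176380632
groove jig-local x,y 0.021409415006351976 0.053551003092025595
groove jig-local x,y -0.021199107544568198 0.05286095907100067
stop jig-local x,y 0.03633707535558479 -0.04609888858059894
stop jig-local x,y -0.034343360420817134 -0.048448053360682426
```

```bash
cat >> h.py <<'E'
from scipy.spatial.transform import Rotation as Ro
def go(pos,rpy,n=None):
    s=manip.observe(); d=(np.array(pos)-s["eef_pos"])*100
    rv=(Ro.from_euler("xyz",rpy)*Ro.from_euler("xyz",s["eef_rot"]).inv()).as_rotvec()
    m=max(np.linalg.norm(d)/4.1,np.linalg.norm(rv)/.12); n=n or int(np.ceil(m))
    print("t",round(s["time"],2),"tot cm",d.round(2),"rv",rv.round(4),"min rows",round(m,2),"n",n,"per row",(d/n).round(3),(rv/n).round(4))
E
python3 -c "
from h import *
go([.4274,-.1677,.343],[2.618,0,.277])"
```

```text
t 3.62 tot cm [ -8.83 -13.59   1.83] rv [-0.5251 -0.0574  0.3306] min rows 5.19 n 6 per row [-1.472 -2.265  0.306] [-0.0875 -0.0096  0.0551]
```

```bash
python3 -m pendant '{"rot":[[-0.0875,-0.0096,0.0551],[-0.0875,-0.0096,0.0551],[-0.0875,-0.0096,0.0551],[-0.0875,-0.0096,0.0551],[-0.0875,-0.0096,0.0551],[-0.0875,-0.0096,0.0551],[0,0,0]],"offset":[[-1.47,-2.26,0.3],[-1.47,-2.26,0.3],[-1.47,-2.26,0.3],[-1.47,-2.26,0.3],[-1.47,-2.26,0.3],[-1.47,-2.26,0.3],[0,0,0]],"gripper":[5,5,5,5,5,5,5]}'
cat > v.py <<'E'
from h import *
import sys,pickle
p=optics.read_camera("wrist"); save(p,sys.argv[1]); pickle.dump(p,open(sys.argv[1]+".pkl","wb"))
s=manip.observe(); print(s["time"],s["eef_pos"],s["eef_rot"])
for th in("plate_top_edge","castor_plate"):
    r=models.mark_of(p,th); print(th,[(np.round(x["centre"],1).tolist(),round(x["score"],2)) for x in r[:2]])
r=models.outline_of(p,"castor_plate"); print([(np.round(x["centre"]).tolist(),x["score"],cv2.boundingRect(x["mask"].astype(np.uint8))) for x in r[:2]])
s0=np.array([.4762,-.3394,.034]);ux=np.array([np.cos(.277),np.sin(.277),0]);R=Ro.from_euler("z",.277)
u=R.apply([0,.5,.866]);n=R.apply([0,-.866,.5])
print("pred top face corners",proj(p,[s0+.12*u+a*ux+b*n for a,b in((-.035,-.004),(-.035,.004),(.035,-.004),(.035,.004))]).round(1).tolist(),"ctr",proj(p,[s0+.12*u]).round(1))
E
python3 v.py w2
```

```text
time: 4.2
eef_pos: [0.4242, -0.1698, 0.3436]
eef_rot: [2.612, -0.001, 0.274]
force: [-0.6, 0.2, -0.9]
gripper_width: 0.0496
gripper_force: 0.0
4.25 [ 0.42511274 -0.16877877  0.34344048] [ 2.61679887e+00 -2.38477932e-03  2.72823307e-01]
plate_top_edge [([274.9, 217.5], 0.81)]
castor_plate [([33.5, 298.3], 0.81), ([277.7, 195.1], 0.74)]
[([278.0, 201.0], 0.78, (267, 156, 32, 103)), ([33.0, 290.0], 0.57, (0, 219, 100, 134))]
pred top face corners [[270.4, 259.9], [280.9, 259.8], [269.5, 168.1], [280.9, 168.1]] ctr [[275.4 215.9]]
```

View pics/w2.png

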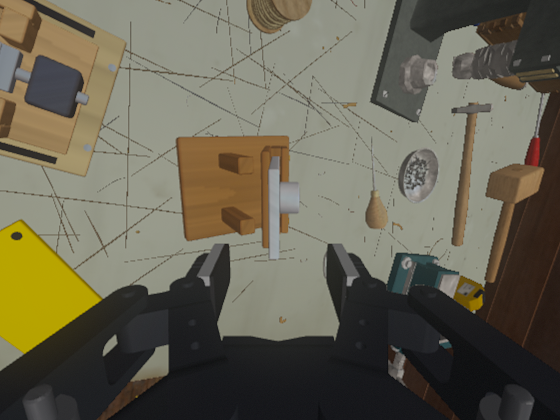

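Close-up of the plate edge-on: cols about 268–280, rows 157–259, with the socket at (290,197). That is close to the prediction. I'll check the numbers.

Run:
```python
from h import *
import pickle
p=pickle.load(open("w2.pkl","rb"));g=cv2.cvtColor(p["image"],cv2.COLOR_RGB2GRAY).astype(int)
for r in(165,175,220,230,240,250,255,258,260,262): print(r,g[r,262:288])
print([ (r,g[r,274]) for r in range(150,176,2)])
s=manip.observe();R=Ro.from_euler("xyz",s["eef_rot"]).as_matrix();t=s["eef_pos"]
for a in(.173,.197,.237,.257): print(a,proj(p,[t+R@[0,0,a]]).round(1))
```

```text
165 [ 81  91  95  98  99 101 104  92 101 109 111 112 113 114 116 120 136 109
  69  71  93 103 104 104 106 106]
175 [ 78  91  95  97 101  91 106 140 154 156 157 158 158 159 158 160 162 112
  58  72  96 103 104 104 105 105]
220 [ 72  89  96  99 101 103  99 129 158 162 161 160 161 162 162 164 165 120
  64  77 103 109 108 108 108 108]
230 [ 86  85  95  99 102 103  97 125 156 160 159 159 159 160 162 163 162 127
  83  82 104 109 108 107 108 106]
240 [ 89  83  96  99 101 103  94 121 155 161 160 161 162 163 162 164 159 140
 143 147 148 148 147 147 147 148]
250 [146 146 147 146 146 147 124 124 155 161 160 160 160 161 161 163 158 150
 148 149 128 117 121 120 117 141]
255 [125 125 123 120 140 150 123 124 157 164 163 163 162 163 164 164 160 149
 145 145 146 146 147 148 147 148]
258 [146 145 145 145 146 147 135 132 150 156 156 155 156 156 157 158 136 119
 117 120 119 119 117 117 139 148]
260 [117 117 117 115 113 138 131 121 123 125 125 123 122 120 138 145 145 146
 147 147 147 148 148 147 146 147]
262 [147 146 147 147 146 145 145 144 144 144 145 145 145 145 144 144 144 144
 145 145 145 146 146 146 147 147]
[(150, np.int64(93)), (152, np.int64(94)), (154, np.int64(92)), (156, np.int64(105)), (158, np.int64(112)), (160, np.int64(112)), (162, np.int64(112)), (164, np.int64(113)), (166, np.int64(114)), (168, np.int64(116)), (170, np.int64(157)), (172, np.int64(156)), (174, np.int64(158))]
0.173 [[274.5 251.4]]
0.197 [[274.7 235. ]]
0.237 [[274.8 215.5]]
0.257 [[274.9 208.2]]
```

Aligned to within 1 mm. I'll advance along the slope and grip.

```bash
python3 -m pendant '{"rot":[[0,0,0],[0,0,0],[0,0,0],[0,0,0],[0,0,0],[0,0,0]],"offset":[[0.3,-0.95,-1.73],[0.3,-0.95,-1.73],[0.3,-0.95,-1.73],[0.3,-0.95,-1.73],[0.3,-0.95,-1.73],[0,0,0]],"gripper":[5,5,5,5,5,5]}'
python3 -m pendant '{"rot":[[0,0,0],[0,0,0],[0,0,0],[0,0,0],[0,0,0],[0,0,0]],"offset":[[0,0,0],[0,0,0],[0,0,0],[0,0,0],[0,0,0],[0,0,0]],"gripper":[0,0,0,0,0,0]}' 60
```

```text
time: 4.9
eef_pos: [0.4427, -0.2148, 0.2525]
eef_rot: [2.623, 0.004, 0.277]
force: [-1.1, 1.1, -0.2]
gripper_width: 0.05
gripper_force: 0.0
time: 5.4
eef_pos: [0.4434, -0.2144, 0.2576]
eef_rot: [2.617, -0.003, 0.279]
force: [-0.0, 4.2, 6.4]
gripper_width: 0.0075
gripper_force: 59.7
```

```bash
python3 -m pendant '{"rot":[[0,0,0],[0,0,0],[0,0,0],[0,0,0],[0,0,0],[0,0,0],[0,0,0]],"offset":[[-0.14,0.48,0.87],[-0.27,0.96,1.73],[-0.27,0.96,1.73],[-0.27,0.96,1.73],[-0.27,0.96,1.73],[-0.27,0.96,1.73],[-0.27,0.96,1.73]],"gripper":[0,0,0,0,0,0,0]}'
python3 -c "
from h import *
go([.5068,-.1923,.365],[-2.356,0,-.12],14)"
```

```text
time: 5.98
eef_pos: [0.4246, -0.1517, 0.3691]
eef_rot: [2.619, 0.0, 0.278]
force: [0.5, -0.2, -1.8]
gripper_width: 0.0071
gripper_force: 59.8
t 5.98 tot cm [ 8.22 -4.06 -0.41] rv [ 1.3115  0.1034 -0.3394] min rows 11.32 n 14 per row [ 0.587 -0.29  -0.03 ] [ 0.0937  0.0074 -0.0242]
```

```bash
python3 -m pendant '{"rot":[[0.0937,0.0074,-0.0242],[0.0937,0.0074,-0.0242],[0.0937,0.0074,-0.0242],[0.0937,0.0074,-0.0242],[0.0937,0.0074,-0.0242],[0.0937,0.0074,-0.0242],[0.0937,0.0074,-0.0242]],"offset":[[0.59,-0.29,0],[0.59,-0.29,0],[0.59,-0.29,0],[0.59,-0.29,0],[0.59,-0.29,0],[0.59,-0.29,0],[0.59,-0.29,0]],"gripper":[0,0,0,0,0,0,0]}'
python3 -m pendant '{"rot":[[0.0937,0.0074,-0.0242],[0.0937,0.0074,-0.0242],[0.0937,0.0074,-0.0242],[0.0937,0.0074,-0.0242],[0.0937,0.0074,-0.0242],[0.0937,0.0074,-0.0242],[0.0937,0.0074,-0.0242],[0,0,0]],"offset":[[0.59,-0.29,0],[0.59,-0.29,0],[0.59,-0.29,0],[0.59,-0.29,0],[0.59,-0.29,0],[0.59,-0.29,0],[0.59,-0.29,0],[0,0,0]],"gripper":[0,0,0,0,0,0,0,0]}'
cat > x.py <<'E'
from h import *
import pickle
P={n:optics.read_camera(n) for n in("scene","side","wrist")}
pickle.dump(P,open("x.pkl","wb"))
for n in P: save(P[n],n+"1")
go([.5068,-.1923,.2324],[-2.356,0,-.12])
c=np.hstack([cv2.resize(P["wrist"]["image"],(440,330)),cv2.resize(P["side"]["image"][100:300,180:390],(347,330))])
cv2.imwrite("pics/x1.png",c[:,:,::-1])
E
python3 x.py
```

```text
time: 6.57
eef_pos: [0.4667, -0.1727, 0.3686]
eef_rot: [-3.006, -0.068, 0.077]
force: [0.2, 0.8, -2.0]
gripper_width: 0.0074
gripper_force: 59.8
time: 7.23
eef_pos: [0.5085, -0.194, 0.3666]
eef_rot: [-2.353, 0.004, -0.122]
force: [-0.8, 0.1, -2.8]
gripper_width: 0.0073
gripper_force: 59.9
t 7.38 tot cm [ -0.1    0.06 -13.6 ] rv [ 0.0034 -0.0001 -0.0006] min rows 3.32 n 4 per row [-0.025  0.016 -3.399] [ 0.0008 -0.     -0.0002]
```

View pics/x1.png

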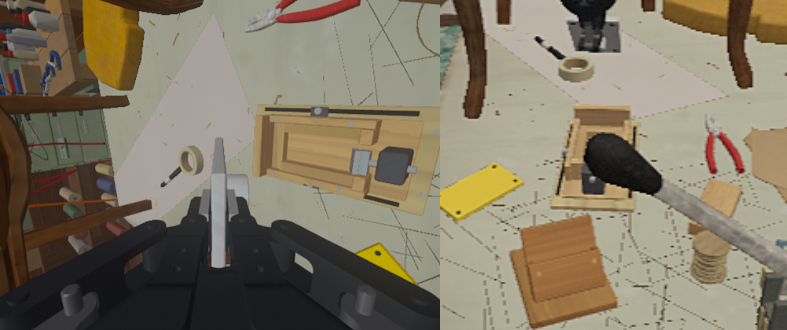

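The plate is held straight. The wrist view shows its +x edge strip at col ~219, rows 137–265, socket to the right, and the jig pocket ahead. I'll check the lateral offset of the plate in the fingers numerically.

Run:
```python
from h import *
import pickle
P=pickle.load(open("x.pkl","rb"));p=P["wrist"];s=manip.observe();R=Ro.from_euler("xyz",s["eef_rot"]).as_matrix();t=s["eef_pos"]
for nm,v in(("bot",.258),("top",.138)):
    print(nm,[(dx,proj(p,[t+R@[dx,dy,v] for dy in(-.004,.004)]).round(1).tolist()) for dx in(.033,.035,.037)])
g=cv2.cvtColor(p["image"],cv2.COLOR_RGB2GRAY).astype(int)
for r in(178,190,210,240,280,310): print(r,g[r,264:296:1])
print([(r,g[r,278]) for r in range(166,190)]); print([(r,g[r,278]) for r in range(300,350,3)])
```

```text
bot [(0.033, [[270.9, 171.6], [281.2, 171.6]]), (0.035, [[270.8, 169.0], [281.2, 169.0]]), (0.037, [[270.8, 166.4], [281.2, 166.4]])]
top [(0.033, [[263.7, 218.5], [284.9, 218.5]]), (0.035, [[263.7, 213.4], [284.9, 213.4]]), (0.037, [[263.6, 208.3], [285.0, 208.3]])]
178 [164 165 164 164 164 165 164 165 166 149 132 129 129 128 128 128 127 129
 115 109 154 166 164 165 164 164 164 164 164 164 164 164]
190 [163 163 163 163 163 164 165 166 147 133 129 128 128 128 128 127 127 126
 128 114  95 153 166 164 164 164 163 164 164 164 164 164]
210 [164 164 164 164 165 159 143 133 128 127 128 128 127 129 128 127 126 126
 126 127 120 107  88 143 157 153 152 152 153 155 155 156]
240 [139 139 140 125 117 159 169 166 166 166 166 165 164 164 164 163 162 162
 161 160 162 151 132 110 100 142 154 152 152 152 152 151]
280 [152  99  49  52  46 121 160 165 163 164 165 165 166 166 166 165 164 164
 163 163 162 149 115  69  50  52  47 132 152  98  39  44]
310 [ 31  39  46  46  42  89 157 168 165 165 165 165 165 165 165 164 163 163
 162 162 157 143  99  54  44  46  45  41  42  46  46  45]
[(166, np.int64(164)),
[... 178 characters left out ...]
175, np.int64(133)), (176, np.int64(127)), (177, np.int64(128)), (178, np.int64(128)), (179, np.int64(128)), (180, np.int64(127)), (181, np.int64(128)), (182, np.int64(128)), (183, np.int64(128)), (184, np.int64(128)), (185, np.int64(128)), (186, np.int64(127)), (187, np.int64(127)), (188, np.int64(128)), (189, np.int64(128))]
[(300, np.int64(161)), (303, np.int64(163)), (306, np.int64(163)), (309, np.int64(164)), (312, np.int64(164)), (315, np.int64(161)), (318, np.int64(161)), (321, np.int64(161)), (324, np.int64(162)), (327, np.int64(162)), (330, np.int64(161)), (333, np.int64(161)), (336, np.int64(163)), (339, np.int64(166)), (342, np.int64(29)), (345, np.int64(28)), (348, np.int64(32))]
```

Run:
```python
from h import *
import pickle
P=pickle.load(open("x.pkl","rb"));p=P["wrist"];s=manip.observe();R=Ro.from_euler("xyz",s["eef_rot"]).as_matrix();t=s["eef_pos"]
g=cv2.cvtColor(p["image"],cv2.COLOR_RGB2GRAY).astype(int)
print([(r,int(g[r,274])) for r in range(212,240)])
print([ (v,dx,proj(p,[t+R@[dx,0,v]]).round(1)[0,1]) for v in(.134,.138,.142) for dx in(-.035,.031,.033,.035)])
```

```text
[(212, 128), (213, 128), (214, 127), (215, 128), (216, 128), (217, 128), (218, 127), (219, 126), (220, 137), (221, 156), (222, 164), (223, 163), (224, 164), (225, 164), (226, 165), (227, 165), (228, 165), (229, 166), (230, 166), (231, 165), (232, 165), (233, 164), (234, 163), (235, 165), (236, 165), (237, 165), (238, 165), (239, 165)]
[(0.134, -0.035, np.float64(373.6)), (0.134, 0.031, np.float64(227.0)), (0.134, 0.033, np.float64(221.8)), (0.134, 0.035, np.float64(216.6)), (0.138, -0.035, np.float64(366.2)), (0.138, 0.031, np.float64(223.5)), (0.138, 0.033, np.float64(218.5)), (0.138, 0.035, np.float64(213.4)), (0.142, -0.035, np.float64(359.3)), (0.142, 0.031, np.float64(220.3)), (0.142, 0.033, np.float64(215.4)), (0.142, 0.035, np.float64(210.5))]
```

The plate sits about 3 mm toward -x in the fingers, so I'll compensate with +x. Next I'll lower it in front of the wall.

```bash
python3 -m pendant '{"rot":[[0,0,0],[0,0,0],[0,0,0],[0,0,0],[0,0,0],[0,0,0]],"offset":[[0.05,0,-2.7],[0.05,0,-2.7],[0.05,0,-2.7],[0.05,0,-2.7],[0.05,0,-2.7],[0,0,0]],"gripper":[0,0,0,0,0,0]}'
python3 -m pendant '{"rot":[[0,0,0],[0,0,0],[0,0,0],[0,0,0],[0,0,0]],"offset":[[0.07,0.57,0],[0.07,0.57,0],[0.07,0.57,0],[0.07,0.57,0],[0,0,0]],"gripper":[0,0,0,0,0]}'
```

```text
time: 7.88
eef_pos: [0.5089, -0.1918, 0.2297]
eef_rot: [-2.358, 0.005, -0.118]
force: [-0.4, 0.4, -3.1]
gripper_width: 0.0074
gripper_force: 60.0
time: 8.3
eef_pos: [0.5135, -0.1689, 0.2353]
eef_rot: [-2.357, -0.003, -0.119]
force: [0.1, 0.6, -1.2]
gripper_width: 0.0071
gripper_force: 60.0
```

```bash
for i in 1 2 3; do python3 -m pendant '{"rot":[[0,0,0],[0,0,0]],"offset":[[0.03,0.25,0],[0,0,0]],"gripper":[0,0]}' | grep -E "pos|^force"; done
```

```text
eef_pos: [0.5136, -0.1672, 0.2343]
force: [0.9, 0.4, -1.8]
eef_pos: [0.5138, -0.1649, 0.2337]
force: [0.1, -0.2, -2.0]
eef_pos: [0.5141, -0.1626, 0.2337]
force: [-0.4, -2.1, -2.3]
```

```bash
for i in 1 2; do python3 -m pendant '{"rot":[[0,0,0],[0,0,0]],"offset":[[0.02,0.15,0],[0,0,0]],"gripper":[0,0]}' | grep -E "time|pos|^force"; done
```

```text
time: 8.97
eef_pos: [0.5143, -0.1619, 0.2342]
force: [-3.0, -8.5, 2.6]
time: 9.13
eef_pos: [0.5144, -0.1612, 0.2348]
force: [-5.3, -13.5, 5.7]
```

Wall found at TCP y ≈ -0.162, as predicted. I'll back off slightly and lower into the groove.

```bash
python3 -m pendant '{"rot":[[0,0,0],[0,0,0],[0,0,0],[0,0,0]],"offset":[[-0.06,-0.5,0],[0,0,-0.8],[0,0,-0.8],[0,0,0]],"gripper":[0,0,0,0]}' | grep -E "pos|^force"
for i in 1 2 3 4; do python3 -m pendant '{"rot":[[0,0,0],[0,0,0]],"offset":[[0,0,-0.25],[0,0,0]],"gripper":[0,0]}' | grep -E "time|pos|^force"; done
```

```text
eef_pos: [0.5133, -0.1642, 0.2153]
force: [-0.1, 0.4, -2.1]
time: 9.63
eef_pos: [0.5137, -0.1642, 0.2143]
force: [-0.3, 0.5, -3.2]
time: 9.8
eef_pos: [0.5139, -0.1644, 0.2123]
force: [-0.1, 0.0, -2.1]
time: 9.97
eef_pos: [0.5139, -0.1648, 0.2113]
force: [-3.0, -3.4, 5.4]
time: 10.13
eef_pos: [0.514, -0.1653, 0.2105]
force: [-7.2, -9.3, 17.0]
```

Groove floor found at z ≈ 0.2115, as predicted. I'll ease the pressure and nudge toward the wall.

```bash
python3 -m pendant '{"rot":[[0,0,0],[0,0,0],[0,0,0]],"offset":[[0,0,0.25],[0.02,0.25,0],[0,0,0]],"gripper":[0,0,0]}' | grep -E "time|pos|rot|^force"
python3 -m pendant '{"rot":[[0,0,0],[0,0,0]],"offset":[[0.01,0.12,-0.05],[0,0,0]],"gripper":[0,0]}' | grep -E "time|pos|^force"
```

```text
time: 10.38
eef_pos: [0.5145, -0.1627, 0.2116]
eef_rot: [-2.358, -0.003, -0.121]
force: [-2.5, -8.7, 9.0]
time: 10.55
eef_pos: [0.5145, -0.1622, 0.2119]
force: [-6.9, -15.1, 14.2]
```

```bash
python3 -m pendant '{"rot":[[0,0,0],[0,0,0]],"offset":[[-0.08,-0.12,0.05],[0,0,0]],"gripper":[0,0]}' | grep -E "time|pos|^force"
python3 -m pendant '{"rot":[[0,0,0],[0,0,0],[0,0,0]],"offset":[[0,0,0],[0,0,0],[0,0,0]],"gripper":[4,4,4]}'| grep -E "time|pos|^force|width"
python3 -m pendant '{"rot":[[0,0,0],[0,0,0],[0,0,0],[0,0,0],[0,0,0]],"offset":[[0,-3.9,1.2],[0,-3.9,1.2],[0,-3.9,1.2],[0,-3.9,1.5],[0,0,0]],"gripper":[4,4,4,4,4]}'
cat > y.py <<'E'
from h import *
import pickle,sys
P={n:optics.read_camera(n) for n in("scene","side","wrist")}
pickle.dump(P,open("y.pkl","wb")); print(manip.observe()["time"])
c=np.hstack([cv2.resize(P["wrist"]["image"],(440,330)),cv2.resize(P["scene"]["image"][150:300,160:320],(352,330),interpolation=cv2.INTER_CUBIC)])
cv2.imwrite(f"pics/{sys.argv[1]}.png",c[:,:,::-1])
E
python3 y.py y1
```

```text
time: 10.72
eef_pos: [0.514, -0.1628, 0.2115]
force: [-1.5, -8.2, 8.4]
time: 10.97
eef_pos: [0.5133, -0.1617, 0.2097]
force: [-0.1, -0.3, -1.0]
gripper_width: 0.0399
time: 11.38
eef_pos: [0.5135, -0.3233, 0.2623]
eef_rot: [-2.358, -0.003, -0.125]
force: [-0.5, 1.3, 0.3]
gripper_width: 0.0402
gripper_force: 0.0
11.5333
```

View pics/y1.png

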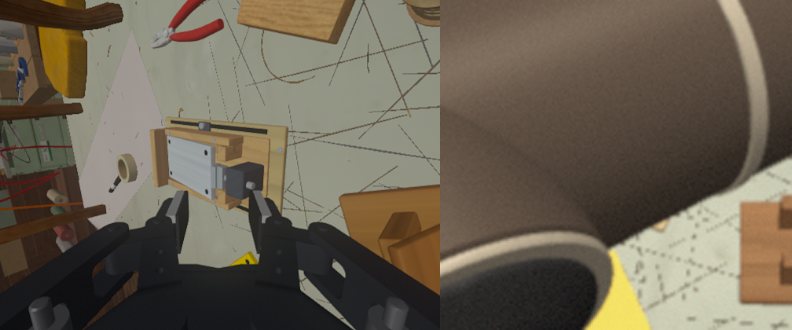

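The plate lies in the pocket, smooth back up, with its free end on the catch (crop at (193,167)). I'll go over the end with closed fingers and press.

```bash
python3 -c "
from h import *
go([.5217,-.0678,.285],[3.1416,0,-.12],8)"
```

```text
t 11.53 tot cm [ 0.83 25.01  2.48] rv [-0.7802  0.0939  0.001 ] min rows 6.55 n 8 per row [0.104 3.126 0.31 ] [-0.0975  0.0117  0.0001]
```

```bash
python3 -m pendant '{"rot":[[-0.0975,0.0117,0],[-0.0975,0.0117,0],[-0.0975,0.0117,0],[-0.0975,0.0117,0],[-0.0975,0.0117,0],[-0.0975,0.0117,0],[-0.0975,0.0117,0],[-0.0975,0.0117,0],[0,0,0]],"offset":[[0.1,3.12,0.31],[0.1,3.12,0.31],[0.1,3.12,0.31],[0.1,3.12,0.31],[0.1,3.12,0.31],[0.1,3.12,0.31],[0.1,3.12,0.31],[0.1,3.12,0.31],[0,0,0]],"gripper":[0,0,0,0,0,0,0,0,0]}'
python3 -c "
from h import *
go([.5217,-.0678,.25],[3.1416,0,-.12],1)"
```

```text
time: 12.28
eef_pos: [0.5202, -0.0615, 0.2863]
eef_rot: [3.14, -0.002, -0.109]
force: [0.5, 0.6, 0.0]
gripper_width: 0.0003
gripper_force: 0.0
t 12.28 tot cm [ 0.15 -0.63 -3.63] rv [ 0.0022  0.0016 -0.0112] min rows 0.9 n 1 per row [ 0.148 -0.631 -3.629] [ 0.0022  0.0016 -0.0112]
```

```bash
python3 -m pendant '{"rot":[[0,0,0],[0,0,0],[0,0,0]],"offset":[[0.1,-0.3,-1.8],[0,-0.2,-1.8],[0,0,0]],"gripper":[0,0,0]}' | grep -E "time|pos|^force"
for i in 1 2 3 4 ; do python3 -m pendant '{"rot":[[0,0,0],[0,0,0]],"offset":[[0,0,-0.5],[0,0,0]],"gripper":[0,0]}' | grep -E "time|pos|^force"; done
```

```text
time: 12.53
eef_pos: [0.5203, -0.0718, 0.2463]
force: [-0.4, 0.3, -0.2]
time: 12.7
eef_pos: [0.5218, -0.073, 0.2444]
force: [-0.1, 0.8, 0.7]
time: 12.87
eef_pos: [0.5223, -0.0735, 0.2398]
force: [-0.1, 0.4, -0.4]
time: 13.03
eef_pos: [0.5223, -0.0735, 0.2344]
force: [-0.6, 1.0, -0.1]
time: 13.2
eef_pos: [0.5222, -0.0734, 0.2292]
force: [0.1, 0.7, -0.4]
```

```bash
for i in 1 2 3 4 ; do python3 -m pendant '{"rot":[[0,0,0],[0,0,0]],"offset":[[0,0,-0.3],[0,0,0]],"gripper":[0,0]}' | grep -E "time|pos|^force"; done
```

```text
time: 13.37
eef_pos: [0.5223, -0.0734, 0.2264]
force: [0.0, -0.2, -0.2]
time: 13.53
eef_pos: [0.5226, -0.0734, 0.224]
force: [-1.4, -0.0, 2.0]
time: 13.7
eef_pos: [0.5227, -0.0736, 0.2218]
force: [-2.0, -1.0, 5.3]
time: 13.87
eef_pos: [0.5227, -0.0735, 0.2183]
force: [0.5, -1.0, 2.2]
```

```bash
for i in 1 2 3 4 ; do python3 -m pendant '{"rot":[[0,0,0],[0,0,0]],"offset":[[0,0,-0.2],[0,0,0]],"gripper":[0,0]}' | grep -E "time|pos|^force"; done
```

```text
time: 14.03
eef_pos: [0.5227, -0.0736, 0.2162]
force: [1.1, -1.1, 3.2]
time: 14.2
eef_pos: [0.5222, -0.0732, 0.2135]
force: [-0.2, -0.3, 0.4]
time: 14.37
eef_pos: [0.5221, -0.0732, 0.2134]
force: [-5.8, 0.5, 15.5]
time: 14.53
eef_pos: [0.5219, -0.0732, 0.2133]
force: [-11.8, 0.9, 31.0]
```

The force dropped, then met a hard stop at the expected height, which suggests it snapped in. I'll retract and look.

```bash
python3 -m pendant '{"rot":[[0,0,0],[0,0,0],[0,0,0],[0,0,0],[0,0,0],[0,0,0]],"offset":[[0,0,2.5],[-1.5,0,3],[-1.5,0,3],[-1.5,0,3],[-1.5,0,1],[0,0,0]],"gripper":[0,0,0,0,0,0]}' | grep -E "time|pos|^force"
python3 - <<'E'
from h import *
p=optics.read_camera("wrist"); q=optics.read_camera("side")
W=np.array([.5325,.0216]);ex=np.array([.9928,-.1197]);ey=np.array([.1197,.9928])
c=proj(p,[[*(W-.0615*ey),.04]])[0];print(c)
x,y=int(c[0]),int(c[1]); a=p["image"][max(0,y-95):y+95,max(0,x-150):x+150]
for s in(-.0618,-.0598): # predicted plate back corners, centre offsets
    print(s,proj(p,[[*(W+s*ey+a_*ex+b*ey),.04] for a_ in(-.035,.035) for b in(-.06,.06)]).round(1).tolist())
print(x-150,y-95)
r=models.outline_of(p,"castor_plate"); m=r[0]["mask"].astype(np.uint8); print(r[0]["score"],r[0]["centre"],cv2.minAreaRect(cv2.findNonZero(m)))
a=cv2.resize(a,None,fx=2.6,fy=2.6,interpolation=cv2.INTER_CUBIC); cv2.imwrite("pics/z1.png",a[:,:,::-1])
E
```

```text
time: 15.03
eef_pos: [0.461, -0.0732, 0.3379]
force: [0.2, -0.7, -0.7]
[231.5321461  136.26509975]
-0.0618 [[299.1, 175.7], [167.7, 175.6], [300.7, 94.1], [159.8, 93.9]]
-0.0598 [[296.9, 175.7], [165.5, 175.6], [298.3, 94.1], [157.4, 93.9]]
81 41
0.72 [232.4, 131.7] ((228.0, 134.0), (82.0, 140.0), 90.0)
```

View pics/z1.png

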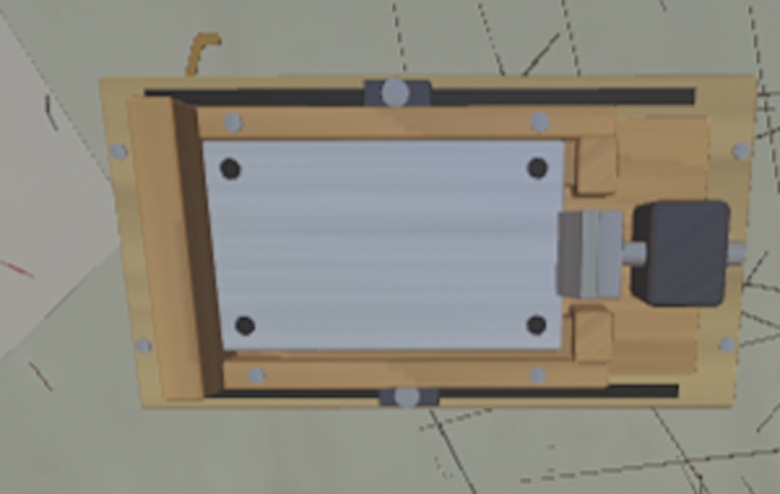

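The plate lies flat against the end wall, with its back upward and its right edge (562) under the tongue (left edge 557). Its corners match the predicted home pose, so I'm handing in.

```bash
python3 -c "
from cell import manip
print(manip.hand_in())"
```

```text
the job is handed in; nothing more can be done
None
```

The castor plate is in the jig pocket socket down, flat and against the end wall, with the catch snapped over it and the gripper clear. I handed the job in at about 15 s; the hand-in gave no verdict back.

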